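Find the rocking ear of the levelling plate and press its shim flat

ROBOT

A 6-joint arm with a two-finger parallel gripper is mounted at the origin on a cart in front of the work surface, level with it; the furniture and walls round the work are solid. World frame = base frame: x ahead of the robot, y to its left, z up, the work surface at z = 0. Lengths are in m, angles in degrees, forces in N, time in s.
With the tool pointing down it reaches from about 0.4 to 0.925 m from the base axis. Payload 12.5 kg.
Tool frame: the origin (TCP) lies between the finger pads; the fingertips stand 19 mm ahead of it and the grasp point (between the pads) is the TCP (ctrl.tcp_to_tips is the distance from the TCP to the fingertips, in m); z points along the fingers, y is the line along which they close (so a half turn about z gives the same grasp; the last joint's range is limited). The gripper opens to 95 mm and grips with 3 to 60 N. Pads are 20 mm wide; open, the fingers measure 119 mm over their backs; the gripper's body (75 mm by 180 mm) begins 59 mm behind the grasp point.
Start: joints at [-71.826, 28.126, 89.318, -0, 62.55, -6.05], TCP at [0.256, -0.57, 0.234] pointing down, gripper open.
Joint ranges: [-177.58, 177.58], [-47.91, 125.51], [2.72, 160], [-65.01, 245.01], [3.68, 167.84], [-153.87, 153.87]. Speed limits (degrees/s): [127.2, 127.2, 159.86, 180, 180, 180].

INTERFACE

Orientations are given as a 3x3 rotation matrix whose columns are the frame's x, y, z axes.
In Python, from rig import ctrl gives the robot as it stands.
- The arm moves only by the tool servo_tool, never from a script. Its argument "deltas" is a list of rows, each an object with "rot": the turn, a rotation vector about the tool's x, y, z in rad, a list of three; "dp": the shift along the tool's x, y, z in mm, a list of three; "claw": the finger opening in mm, from 0 to 95.1. A call has exactly 10 rows; each row shifts and turns the commanded pose from where the row before left it, along the tool's axes as they then stand; what a row does not reach is not made up. A row lasts 1/10 s, in which the tool goes at most 50 mm and 8.59 degrees, less where a joint would pass 70% of its speed; a pose out of reach is approached as far as the arm can. A call with a gripper value outside its range is refused whole. The fingers move at their own pace and stop on an object; the grip force is fixed at half the most. Time passes only in rows, so rows that do not move let the fingers close, or fill a call up. It gives the time, the measured TCP pose, the force, the opening and the grip force at its end, in the units of the state.
- ctrl.sense(): the state, without advancing time (a new reading comes with each control period).
- ctrl.capture(name): name is "side" or "top"; returns (picture, depth): 420x560x3 uint8, blue, green, red; 420x560 float32, m along the optical axis (not along the pixel's ray), 0 where there is no reading.
- ctrl.camera_info(name): a dict with "K" (3x3 intrinsics, pixels), "R" (3x3) and "t" (3): a world point X has camera coordinates R X + t. Camera axes: x right, y down, z forward; pixel columns grow to the right and rows downward; lengths in m; the calibration is good to about 2 mm. A picture is of the moment at which its call begins. camera_info takes no time and is no camera call.
- ctrl.sign_off(): hands the job in; it is judged then, once.
The state is a dict: "t": time; "joint_positions": joint angles; "joint_vel": joint speeds; "effort": joint torques, N m; "ee_pos": TCP position; "tool_rot": TCP orientation; "ft_force": force on the tool from outside, world axes, zero at the start; "torque": the same for the moment, N m; "finger_gap": opening from 0.0 (shut) to 1.0 (fully open); "grip_force": force on a finger pad.
Only numpy, scipy, OpenCV 4.12 (cv2) and the standard library are available. Lean on these libraries where they do the work, as an engineer would, in place of code of your own. Each camera call takes 0.05 s, during which the arm holds its last target. There are 200 camera calls.

TASK

The steel levelling plate under the stone rocks at one of its four ears: press down on the red spots of the ears with a fingertip until you find the ear that gives, pushing it right down. Then press the brass shim standing up at that ear's foot down until it lies flat, leave the other three shims standing, and move clear. Only press: do not lift or shift the plate, and leave the stone, the red sheath and the brown sanding block where they are.

Things in the scene. Friction and masses are not known exactly. Their poses are not given: they have to be found in the camera images.
- plate: Flat steel levelling plate, loose, resting level on four feet: 184 mm long (its x) by 110 mm wide (its y), 10 mm thick, 1.6 kg, with four ears, each 44 mm (x) by 62 mm (y), standing out of its two long sides: 0.234 m over the ears. Origin: centre of its underside, 27 mm above the table; z up; x points roughly away from the robot, y to the left. An irregular stone stands on its middle.
- ear_1 (a point): Centre of the red spot on top of the plate's near left ear, straight above that ear's foot; 37 mm above the table at rest. It moves with the plate. At the one ear that rocks, a push down of 4 to 5 N sinks the ear 4.5 mm (the ear diagonally opposite rises as much) and it springs back up when let go; at the other three the ear does not sink at all.
- ear_2 (a point): Centre of the red spot on top of the plate's near right ear, straight above that ear's foot; 37 mm above the table at rest. It moves with the plate. At the one ear that rocks, a push down of 4 to 5 N sinks the ear 4.5 mm (the ear diagonally opposite rises as much) and it springs back up when let go; at the other three the ear does not sink at all.
- ear_3 (a point): Centre of the red spot on top of the plate's far left ear, straight above that ear's foot; 37 mm above the table at rest. It moves with the plate. At the one ear that rocks, a push down of 4 to 5 N sinks the ear 4.5 mm (the ear diagonally opposite rises as much) and it springs back up when let go; at the other three the ear does not sink at all.
- ear_4 (a point): Centre of the red spot on top of the plate's far right ear, straight above that ear's foot; 37 mm above the table at rest. It moves with the plate. At the one ear that rocks, a push down of 4 to 5 N sinks the ear 4.5 mm (the ear diagonally opposite rises as much) and it springs back up when let go; at the other three the ear does not sink at all.
- shim_a (a joint): Hinge of one of four alike brass lever shims, one at the foot of each ear (which shim is at which ear changes from run to run: go by the positions). 0 to 0.05 as it stands up at the start, grows as its free end is pressed down, 0.6 = lying flat (level). Stiff: the free end takes about 7 N to press down, and the shim stays where it is left. Only the shim at the ear that rocks can go flat; the other three jam at 0.2.
- shim_a_tab (a point): Press point on top of that shim's free end, in the middle of its 24 mm width, 34 mm from its hinge and 14 mm from its rounded end; on the side of its ear that faces the robot: its hinge lies 30 mm from the ear's red spot along the plate's -x, and the free end points on along -x. About 45 mm above the table while the shim stands, 26.5 mm when it is flat; on the way down it moves about 7 mm along -x.
- shim_b (a joint): Hinge of one of four alike brass lever shims, one at the foot of each ear (which shim is at which ear changes from run to run: go by the positions). 0 to 0.05 as it stands up at the start, grows as its free end is pressed down, 0.6 = lying flat (level). Stiff: the free end takes about 7 N to press down, and the shim stays where it is left. Only the shim at the ear that rocks can go flat; the other three jam at 0.2.
- shim_b_tab (a point): Press point on top of that shim's free end, in the middle of its 24 mm width, 34 mm from its hinge and 14 mm from its rounded end; on the side of its ear that faces the robot: its hinge lies 30 mm from the ear's red spot along the plate's -x, and the free end points on along -x. About 45 mm above the table while the shim stands, 26.5 mm when it is flat; on the way down it moves about 7 mm along -x.
- shim_c (a joint): Hinge of one of four alike brass lever shims, one at the foot of each ear (which shim is at which ear changes from run to run: go by the positions). 0 to 0.05 as it stands up at the start, grows as its free end is pressed down, 0.6 = lying flat (level). Stiff: the free end takes about 7 N to press down, and the shim stays where it is left. Only the shim at the ear that rocks can go flat; the other three jam at 0.2.
- shim_c_tab (a point): Press point on top of that shim's free end, in the middle of its 24 mm width, 34 mm from its hinge and 14 mm from its rounded end; on the side of its ear that faces the robot: its hinge lies 30 mm from the ear's red spot along the plate's -x, and the free end points on along -x. About 45 mm above the table while the shim stands, 26.5 mm when it is flat; on the way down it moves about 7 mm along -x.
- shim_d (a joint): Hinge of one of four alike brass lever shims, one at the foot of each ear (which shim is at which ear changes from run to run: go by the positions). 0 to 0.05 as it stands up at the start, grows as its free end is pressed down, 0.6 = lying flat (level). Stiff: the free end takes about 7 N to press down, and the shim stays where it is left. Only the shim at the ear that rocks can go flat; the other three jam at 0.2.
- shim_d_tab (a point): Press point on top of that shim's free end, in the middle of its 24 mm width, 34 mm from its hinge and 14 mm from its rounded end; on the side of its ear that faces the robot: its hinge lies 30 mm from the ear's red spot along the plate's -x, and the free end points on along -x. About 45 mm above the table while the shim stands, 26.5 mm when it is flat; on the way down it moves about 7 mm along -x.
- base_board: Fixed plywood board under it all, 290 x 260 x 9 mm, lying on the table and turned with the plate. Origin on the table, under the plate's centre; the board's own centre is 30 mm from it along -x.
- stone: Irregular grey alabaster block, 58 x 85 x 41 mm, loose on the middle of the plate. Origin: centre of its underside. To be left alone.
- red_sheath: Red tool sheath, 48 x 175 (its y) x 16 mm high, lying on the table to the left of the board. Origin: centre of its underside. Bystander.
- sanding_block: Brown sanding block, 60 x 100 x 28 mm high, on the table to the right of the board. Origin: centre of its underside. Bystander.

How it is judged:
By the outcome, as a careful person would: the job done as asked, in the order asked, and still so for the second after the job is handed in, with the robot touching nothing.
It also fails if it takes over 56 s, if anything falls off the work surface, if the arm or the gripper's body presses on something with over 40 N, if the wrist force passes 120 N, or if a joint passes its speed limit or range.

## Working session

There is one attempt and no reset: what is moved stays moved. The work goes in short steps, Python scripts to look and compute and a tool call to move; the robot and the scene stay as the last step left them, time stands still between calls to the robot, and variables do not carry over. Pictures are saved under pics/ and viewed, at most 10 in all, crops included, and the job is handed in when it is done.

Besides the shell and the picture viewer there is one more tool, called after "Emit:" as name([rows], argument=value, ...), one row to a line, values as JSON. servo_tool: Moves the arm, as the interface text tells. Its arguments: {"type":"object","properties":{"deltas":{"type":"array","items":{"type":"object","properties":{"rot":{"type":"array","items":{"type":"number"}},"dp":{"type":"array","items":{"type":"number"}},"claw":{"type":"number"}}}}},"required":["deltas"]}

```bash
mkdir -p pics; python3 - <<'E'
from rig import ctrl
import cv2,numpy as np
for n in("top","side"):
    p,d=ctrl.capture(n); cv2.imwrite(f"pics/{n}0.png",p); np.save(f"pics/{n}0.npy",d)
    i=ctrl.camera_info(n); print(n,np.round(i["K"],1).tolist(),np.round(-i["R"].T@i["t"],3))
s=ctrl.sense(); print(s["t"],s["ee_pos"],np.round(s["tool_rot"],3).tolist(),s["ft_force"],ctrl.tcp_to_tips)
E
```

```text
top [[535.0, 0.0, 271.5], [0.0, 535.0, 211.0], [0.0, 0.0, 1.0]] [0.43  0.086 1.113]
side [[507.4, 0.0, 276.8], [0.0, 507.4, 207.0], [0.0, 0.0, 1.0]] [0.323 0.913 0.72 ]
0.1 [ 0.25641549 -0.56977417  0.23313703] [[0.912, 0.41, -0.0], [0.41, -0.912, 0.001], [0.0, -0.001, -1.0]] [-0.55611071 -0.10195701 -0.57685966] 0.019
```

View pics/top0.png

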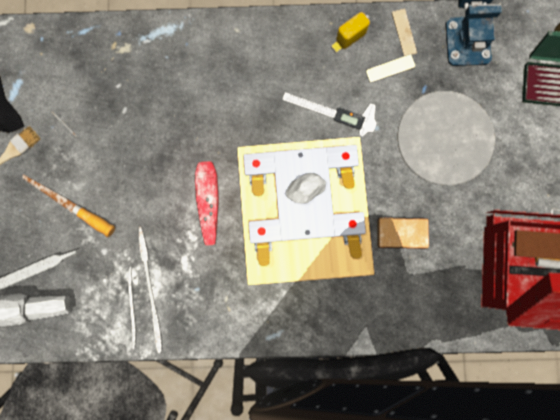

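View pics/side0.png

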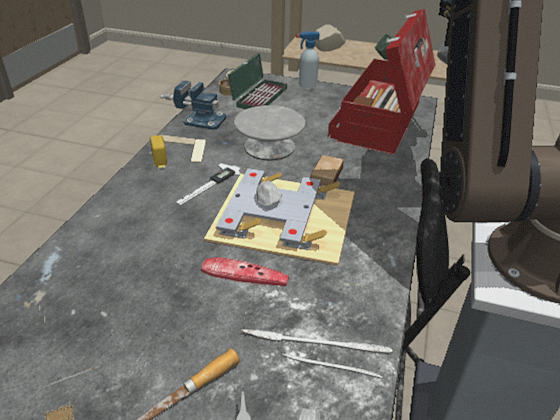

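```bash
cat > h.py <<'E'
import numpy as np,cv2
from rig import ctrl
def proj(n,u,v,z):
    i=ctrl.camera_info(n);R,t=i["R"],i["t"];c=-R.T@t
    r=R.T@np.linalg.inv(i["K"])@np.array([u,v,1.]); return c+r*(z-c[2])/r[2]
def cloud(n,d):
    i=ctrl.camera_info(n);v,u=np.mgrid[:d.shape[0],:d.shape[1]]
    P=np.stack([u*d,v*d,d],-1)@np.linalg.inv(i["K"]).T
    return (P-np.array(i["t"]).ravel())@i["R"]
E
python3 - <<'E'
from h import *
p=cv2.imread("pics/top0.png");d=np.load("pics/top0.npy");h=cv2.cvtColor(p,cv2.COLOR_BGR2HSV)
m=((h[...,0]<8)|(h[...,0]>172))&(h[...,1]>150)&(h[...,2]>120)
C=cloud("top",d)
for n,(u,v) in dict(e1=(262,231),e2=(352,224),e3=(256,163),e4=(346,156)).items():
    q=np.argwhere(m[v-9:v+10,u-9:u+10]); c=q.mean(0)[::-1]+[u-9,v-9]
    print(n,len(q),c.round(1),proj("top",*c,.037).round(4),C[v,u].round(3))
q=C[150:340,470:560]; 
for x0 in np.arange(.15,.6,.05):
    print(round(x0,2),[round(float(max([0,*q[...,2][(abs(q[...,0]-x0-.025)<.025)&(abs(q[...,1]-y0-.025)<.025)]])),2) for y0 in np.arange(-.5,-.25,.05)])
ds=np.load("pics/side0.npy");S=cloud("side",ds); s=S[0:150,320:440]; k=(s[...,1]>-.75)&(s[...,1]<-.25)&(ds[0:150,320:440]>0)&(s[...,2]>.03)&(s[...,0]>0)
w=s[k]; print(w.min(0),w.max(0)); 
for y0 in np.arange(-.7,-.25,.05):
    g=w[abs(w[:,1]-y0)<.025]; print(round(y0,2),len(g), g.min(0).round(2) if len(g) else'',g.max(0).round(2) if len(g) else '')
cv2.imwrite("pics/crop.png",cv2.resize(p[130:290,230:380],None,fx=3.7,fy=3.7,interpolation=cv2.INTER_CUBIC))
E
```

```text
e1 37 [261.1 230.9] [0.5241 0.122  0.037 ] [0.524 0.12  0.037]
e2 39 [352.1 223.7] [ 0.5336 -0.0617  0.037 ] [ 0.533 -0.061  0.037]
e3 33 [255.7 163.2] [0.6636 0.13   0.037 ] [0.663 0.129 0.039]
e4 34 [345.3 155.5] [ 0.6743 -0.0539  0.037 ] [ 0.673 -0.055  0.038]
0.15 [0.0, 0.0, 0.0, 0.0, 0.0]
0.2 [0.0, 0.0, 0.0, 0.0, 0.0]
0.25 [0.0, 0.0, 0.01, 0.01, 0.0]
0.3 [0.01, 0.15, 0.19, 0.18, 0.01]
0.35 [0.0, 0.07, 0.25, 0.3, 0.01]
0.4 [0.07, 0.08, 0.08, 0.3, 0.0]
0.45 [0.07, 0.1, 0.1, 0.13, 0.0]
0.5 [0.08, 0.13, 0.13, 0.13, 0.0]
0.55 [0.03, 0.01, 0.06, 0.06, 0.0]
[ 0.30301099 -0.67599917  0.03000187] [ 0.55460426 -0.30533294  0.32143114]
-0.7 2 [ 0.48 -0.68  0.06] [ 0.49 -0.68  0.1 ]
-0.65 784 [ 0.3  -0.67  0.03] [ 0.5  -0.63  0.32]
-0.6 486 [ 0.3  -0.62  0.05] [ 0.5  -0.58  0.31]
-0.55 607 [ 0.31 -0.57  0.05] [ 0.51 -0.53  0.3 ]
-0.5 610 [ 0.32 -0.52  0.03] [ 0.51 -0.48  0.3 ]
-0.45 724 [ 0.32 -0.47  0.03] [ 0.55 -0.43  0.3 ]
-0.4 592 [ 0.33 -0.42  0.03] [ 0.55 -0.38  0.3 ]
-0.35 1632 [ 0.33 -0.37  0.03] [ 0.55 -0.33  0.3 ]
-0.3 1919 [ 0.34 -0.32  0.03] [ 0.51 -0.31  0.3 ]
```

View pics/crop.png

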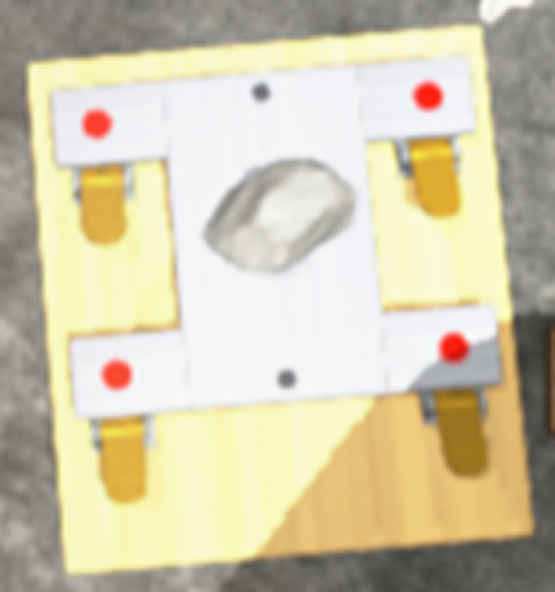

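The crop agrees with the full view. Red spots are at (97,124) and (428,96) for the far ears and (117,375) and (453,347) for the near ears. The shims sit just below each ear and the stone is at (280,215). The spots measure 184 x 140 mm apart, as the given sizes require. The toolbox lid, 0.32 m high, lies between the arm and the work, so I'll go over it.

Emit:
servo_tool([
  {"dp": [0,0,-40],"rot": [0,0,0],"claw": 0},
  {"dp": [0,0,-40],"rot": [0,0,0],"claw": 0},
  {"dp": [0,0,-40],"rot": [0,0,0],"claw": 0},
  {"dp": [0,0,-40],"rot": [0,0,0],"claw": 0},
  {"dp": [0,0,-40],"rot": [0,0,0],"claw": 0},
  {"dp": [33,-25,0],"rot": [0,0,0],"claw": 0},
  {"dp": [33,-25,0],"rot": [0,0,0],"claw": 0},
  {"dp": [33,-25,0],"rot": [0,0,0],"claw": 0},
  {"dp": [33,-25,0],"rot": [0,0,0],"claw": 0},
  {"dp": [33,-25,0],"rot": [0,0,0],"claw": 0},
])

```text
t: 1.1
ee_pos: [0.3561, -0.3867, 0.4334]
tool_rot: [[0.912, 0.41, -0.0], [0.41, -0.912, 0.0], [-0.0, -0.0, -1.0]]
ft_force: [0.8, 0.1, 0.2]
finger_gap: 0.219
grip_force: 0.0
```

Emit:
servo_tool([
  {"dp": [33,-25,0],"rot": [0,0,0],"claw": 0},
  {"dp": [33,-25,0],"rot": [0,0,0],"claw": 0},
  {"dp": [33,-25,0],"rot": [0,0,0],"claw": 0},
  {"dp": [33,-25,0],"rot": [0,0,0],"claw": 0},
  {"dp": [33,-25,0],"rot": [0,0,0],"claw": 0},
  {"dp": [33,-25,0],"rot": [0,0,0],"claw": 0},
  {"dp": [33,-25,0],"rot": [0,0,0],"claw": 0},
  {"dp": [0,0,0],"rot": [0,0,0.125],"claw": 0},
  {"dp": [0,0,0],"rot": [0,0,0.125],"claw": 0},
  {"dp": [0,0,0],"rot": [0,0,0.118],"claw": 0},
])

```text
t: 2.1
ee_pos: [0.4946, -0.1334, 0.4333]
tool_rot: [[0.999, 0.051, -0.001], [0.051, -0.999, 0.0], [-0.001, -0.0, -1.0]]
ft_force: [0.4, -0.3, 0.3]
finger_gap: 0.003
grip_force: 0.0
```

Emit:
servo_tool([
  {"dp": [21.3,-34.8,0],"rot": [0,0,0],"claw": 0},
  {"dp": [21.3,-34.8,0],"rot": [0,0,0],"claw": 0},
  {"dp": [0,0,44],"rot": [0,0,0],"claw": 0},
  {"dp": [0,0,44],"rot": [0,0,0],"claw": 0},
  {"dp": [0,0,44],"rot": [0,0,0],"claw": 0},
  {"dp": [0,0,44],"rot": [0,0,0],"claw": 0},
  {"dp": [0,0,44],"rot": [0,0,0],"claw": 0},
  {"dp": [0,0,44],"rot": [0,0,0],"claw": 0},
  {"dp": [0,0,44],"rot": [0,0,0],"claw": 0},
  {"dp": [0,0,40],"rot": [0,0,0],"claw": 0},
])

```text
t: 3.1
ee_pos: [0.5327, -0.062, 0.0837]
tool_rot: [[0.998, 0.055, -0.001], [0.055, -0.998, 0.0], [-0.001, -0.0, -1.0]]
ft_force: [1.7, -0.6, -0.1]
finger_gap: 0.008
grip_force: 0.0
```

```bash
python3 - <<'E'
from h import *
s=ctrl.sense();print(s["t"],s["ee_pos"],s["ft_force"])
p,d=ctrl.capture("side");cv2.imwrite("pics/s1.png",cv2.resize(p[140:290,180:380],None,fx=4,fy=4,interpolation=cv2.INTER_CUBIC))
E
```

```text
3.1 [ 0.53274551 -0.06196161  0.08366119] [ 1.70214041 -0.64414328 -0.05527382]
```

View pics/s1.png

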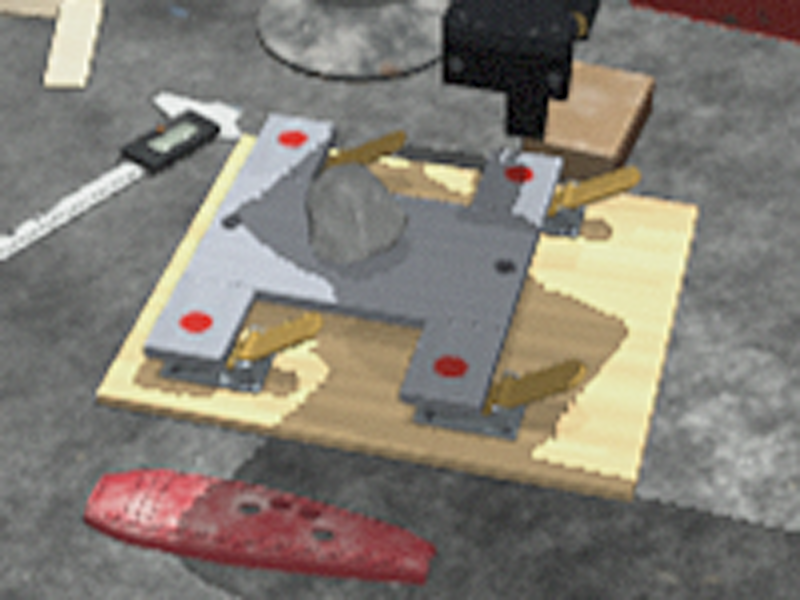

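The fingertip stands over ear 2's spot at (519,174), and all four shims are standing. I'll press gently.

Emit:
servo_tool([
  {"dp": [0,0,8],"rot": [0,0,0],"claw": 0},
  {"dp": [0,0,8],"rot": [0,0,0],"claw": 0},
  {"dp": [0,0,5],"rot": [0,0,0],"claw": 0},
  {"dp": [0,0,2],"rot": [0,0,0],"claw": 0},
  {"dp": [0,0,1],"rot": [0,0,0],"claw": 0},
  {"dp": [0,0,1],"rot": [0,0,0],"claw": 0},
  {"dp": [0,0,1],"rot": [0,0,0],"claw": 0},
  {"dp": [0,0,1],"rot": [0,0,0],"claw": 0},
  {"dp": [0,0,0],"rot": [0,0,0],"claw": 0},
  {"dp": [0,0,0],"rot": [0,0,0],"claw": 0},
])

```text
t: 4.15
ee_pos: [0.5332, -0.0621, 0.0586]
tool_rot: [[0.999, 0.055, 0.0], [0.055, -0.999, -0.0], [0.0, 0.0, -1.0]]
ft_force: [-0.3, 0.1, -0.7]
finger_gap: 0.005
grip_force: 0.0
```

Emit:
servo_tool([
  {"dp": [0,0,1],"rot": [0,0,0],"claw": 0},
  {"dp": [0,0,1],"rot": [0,0,0],"claw": 0},
  {"dp": [0,0,0.5],"rot": [0,0,0],"claw": 0},
  {"dp": [0,0,0.5],"rot": [0,0,0],"claw": 0},
  {"dp": [0,0,0.5],"rot": [0,0,0],"claw": 0},
  {"dp": [0,0,0.5],"rot": [0,0,0],"claw": 0},
  {"dp": [0,0,0],"rot": [0,0,0],"claw": 0},
  {"dp": [0,0,0],"rot": [0,0,0],"claw": 0},
  {"dp": [0,0,0],"rot": [0,0,0],"claw": 0},
  {"dp": [0,0,0],"rot": [0,0,0],"claw": 0},
])

```text
t: 5.15
ee_pos: [0.5333, -0.0621, 0.0561]
tool_rot: [[0.998, 0.055, 0.001], [0.055, -0.998, -0.0], [0.001, 0.0, -1.0]]
ft_force: [-5.1, 0.9, 21.7]
finger_gap: 0.004
grip_force: 10.9
```

Ear 2 holds: 21.7 N and no sinking. On to ear 1.

Emit:
servo_tool([
  {"dp": [0,0,-20],"rot": [0,0,0],"claw": 0},
  {"dp": [0,0,-20],"rot": [0,0,0],"claw": 0},
  {"dp": [0.2,-36.9,0],"rot": [0,0,0],"claw": 0},
  {"dp": [0.2,-36.9,0],"rot": [0,0,0],"claw": 0},
  {"dp": [0.2,-36.9,0],"rot": [0,0,0],"claw": 0},
  {"dp": [0.2,-36.9,0],"rot": [0,0,0],"claw": 0},
  {"dp": [0.2,-36.7,0],"rot": [0,0,0],"claw": 0},
  {"dp": [0,0,15],"rot": [0,0,0],"claw": 0},
  {"dp": [0,0,15],"rot": [0,0,0],"claw": 0},
  {"dp": [0,0,5],"rot": [0,0,0],"claw": 0},
])

```text
t: 6.15
ee_pos: [0.5236, 0.1223, 0.0585]
tool_rot: [[0.998, 0.055, -0.002], [0.055, -0.998, -0.0], [-0.002, 0.0, -1.0]]
ft_force: [-0.5, -1.1, 1.0]
finger_gap: 0.006
grip_force: 0.0
```

Emit:
servo_tool([
  {"dp": [0,0,1],"rot": [0,0,0],"claw": 0},
  {"dp": [0,0,1],"rot": [0,0,0],"claw": 0},
  {"dp": [0,0,1],"rot": [0,0,0],"claw": 0},
  {"dp": [0,0,0.5],"rot": [0,0,0],"claw": 0},
  {"dp": [0,0,0.5],"rot": [0,0,0],"claw": 0},
  {"dp": [0,0,0.5],"rot": [0,0,0],"claw": 0},
  {"dp": [0,0,0.5],"rot": [0,0,0],"claw": 0},
  {"dp": [0,0,0],"rot": [0,0,0],"claw": 0},
  {"dp": [0,0,0],"rot": [0,0,0],"claw": 0},
  {"dp": [0,0,0],"rot": [0,0,0],"claw": 0},
])

```text
t: 7.15
ee_pos: [0.5244, 0.1219, 0.0561]
tool_rot: [[0.998, 0.055, 0.001], [0.055, -0.999, -0.0], [0.001, 0.0, -1.0]]
ft_force: [-4.3, -2.3, 17.5]
finger_gap: 0.006
grip_force: 8.9
```

Ear 1 holds too. Ear 3 next.

Emit:
servo_tool([
  {"dp": [0,0,-20],"rot": [0,0,0],"claw": 0},
  {"dp": [0,0,-20],"rot": [0,0,0],"claw": 0},
  {"dp": [34.8,0,0],"rot": [0,0,0],"claw": 0},
  {"dp": [34.8,0,0],"rot": [0,0,0],"claw": 0},
  {"dp": [34.8,0,0],"rot": [0,0,0],"claw": 0},
  {"dp": [35,0,0],"rot": [0,0,0],"claw": 0},
  {"dp": [0,0,0],"rot": [0,0,0],"claw": 0},
  {"dp": [0,0,15],"rot": [0,0,0],"claw": 0},
  {"dp": [0,0,15],"rot": [0,0,0],"claw": 0},
  {"dp": [0,0,5],"rot": [0,0,0],"claw": 0},
])

```text
t: 8.15
ee_pos: [0.6615, 0.1295, 0.0571]
tool_rot: [[0.998, 0.055, -0.004], [0.055, -0.998, -0.0], [-0.004, 0.0, -1.0]]
ft_force: [-0.2, -0.3, 0.1]
finger_gap: 0.006
grip_force: 0.0
```

Emit:
servo_tool([
  {"dp": [0,0,1],"rot": [0,0,0],"claw": 0},
  {"dp": [0,0,1],"rot": [0,0,0],"claw": 0},
  {"dp": [0,0,1],"rot": [0,0,0],"claw": 0},
  {"dp": [0,0,0.5],"rot": [0,0,0],"claw": 0},
  {"dp": [0,0,0.5],"rot": [0,0,0],"claw": 0},
  {"dp": [0,0,0.5],"rot": [0,0,0],"claw": 0},
  {"dp": [0,0,0.5],"rot": [0,0,0],"claw": 0},
  {"dp": [0,0,0],"rot": [0,0,0],"claw": 0},
  {"dp": [0,0,0],"rot": [0,0,0],"claw": 0},
  {"dp": [0,0,0],"rot": [0,0,0],"claw": 0},
])

```text
t: 9.15
ee_pos: [0.6635, 0.1297, 0.0548]
tool_rot: [[0.999, 0.055, 0.001], [0.055, -0.999, 0.0], [0.001, 0.0, -1.0]]
ft_force: [0.8, 1.3, 1.8]
finger_gap: 0.004
grip_force: 1.2
```

Ear 3 seems to give: 1.8 N, already lower than the others. I'll push it right down.

Emit:
servo_tool([
  {"dp": [0,0,0.6],"rot": [0,0,0],"claw": 0},
  {"dp": [0,0,0.6],"rot": [0,0,0],"claw": 0},
  {"dp": [0,0,0.6],"rot": [0,0,0],"claw": 0},
  {"dp": [0,0,0.6],"rot": [0,0,0],"claw": 0},
  {"dp": [0,0,0.6],"rot": [0,0,0],"claw": 0},
  {"dp": [0,0,0.6],"rot": [0,0,0],"claw": 0},
  {"dp": [0,0,0.5],"rot": [0,0,0],"claw": 0},
  {"dp": [0,0,0.3],"rot": [0,0,0],"claw": 0},
  {"dp": [0,0,0],"rot": [0,0,0],"claw": 0},
  {"dp": [0,0,0],"rot": [0,0,0],"claw": 0},
])

```text
t: 10.15
ee_pos: [0.6637, 0.1298, 0.0518]
tool_rot: [[0.998, 0.055, 0.001], [0.055, -0.998, 0.0], [0.001, -0.0, -1.0]]
ft_force: [-1.4, 1.2, 16.7]
finger_gap: 0.004
grip_force: 8.0
```

Ear 3 is the rocker: it sank about 4.4 mm and then met a hard stop. I'll seat it a moment longer, lift, and move over its shim.

Emit:
servo_tool([
  {"dp": [0,0,0.4],"rot": [0,0,0],"claw": 0},
  {"dp": [0,0,0],"rot": [0,0,0],"claw": 0},
  {"dp": [0,0,0],"rot": [0,0,0],"claw": 0},
  {"dp": [0,0,-15],"rot": [0,0,0],"claw": 0},
  {"dp": [0,0,-25],"rot": [0,0,0],"claw": 0},
  {"dp": [-28,0,0],"rot": [0,0,0],"claw": 0},
  {"dp": [-28,0,0],"rot": [0,0,0],"claw": 0},
  {"dp": [0,0,0],"rot": [0,0,0],"claw": 0},
  {"dp": [0,0,8],"rot": [0,0,0],"claw": 0},
  {"dp": [0,0,0],"rot": [0,0,0],"claw": 0},
])

```text
t: 11.15
ee_pos: [0.6077, 0.1264, 0.0807]
tool_rot: [[0.999, 0.055, -0.001], [0.055, -0.999, -0.0], [-0.001, 0.0, -1.0]]
ft_force: [0.4, 0.9, 0.3]
finger_gap: 0.007
grip_force: 0.0
```

```bash
python3 - <<'E'
from h import *
s=ctrl.sense();print(s["t"],s["ee_pos"],s["ft_force"])
p,d=ctrl.capture("side");cv2.imwrite("pics/s2.png",cv2.resize(p[140:290,180:380],None,fx=4,fy=4,interpolation=cv2.INTER_CUBIC))
E
```

```text
11.15 [0.60769409 0.12641077 0.08072995] [0.38745105 0.89467985 0.29654121]
```

View pics/s2.png

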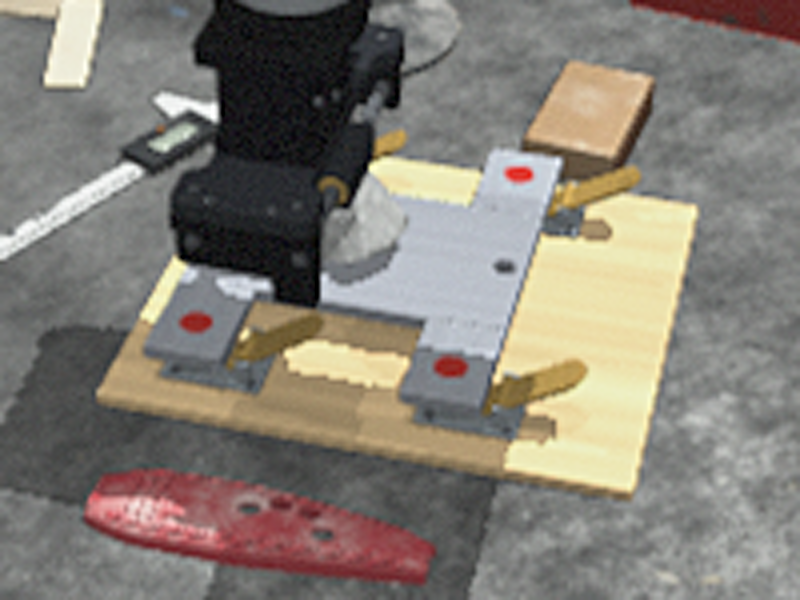

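The fingertip (297,300) stands over ear 3's shim, whose end is at (310,322). The other shims are still standing and the plate hasn't shifted. Pressing down now.

Emit:
servo_tool([
  {"dp": [0,0,8],"rot": [0,0,0],"claw": 0},
  {"dp": [0,0,2],"rot": [0,0,0],"claw": 0},
  {"dp": [0,0,2],"rot": [0,0,0],"claw": 0},
  {"dp": [-0.5,0,2],"rot": [0,0,0],"claw": 0},
  {"dp": [-0.5,0,2],"rot": [0,0,0],"claw": 0},
  {"dp": [-0.5,0,2],"rot": [0,0,0],"claw": 0},
  {"dp": [-0.5,0,2],"rot": [0,0,0],"claw": 0},
  {"dp": [-0.5,0,2],"rot": [0,0,0],"claw": 0},
  {"dp": [-0.5,0,2],"rot": [0,0,0],"claw": 0},
  {"dp": [0,0,0],"rot": [0,0,0],"claw": 0},
])

```text
t: 12.2
ee_pos: [0.6044, 0.1264, 0.0579]
tool_rot: [[0.998, 0.055, -0.0], [0.055, -0.998, -0.0], [-0.0, 0.0, -1.0]]
ft_force: [-1.8, 0.1, 5.3]
finger_gap: 0.005
grip_force: 2.1
```

Emit:
servo_tool([
  {"dp": [-0.4,0,2],"rot": [0,0,0],"claw": 0},
  {"dp": [-0.4,0,2],"rot": [0,0,0],"claw": 0},
  {"dp": [-0.4,0,2],"rot": [0,0,0],"claw": 0},
  {"dp": [-0.4,0,2],"rot": [0,0,0],"claw": 0},
  {"dp": [-0.4,0,1.5],"rot": [0,0,0],"claw": 0},
  {"dp": [0,0,1.2],"rot": [0,0,0],"claw": 0},
  {"dp": [0,0,1],"rot": [0,0,0],"claw": 0},
  {"dp": [0,0,1],"rot": [0,0,0],"claw": 0},
  {"dp": [0,0,0],"rot": [0,0,0],"claw": 0},
  {"dp": [0,0,0],"rot": [0,0,0],"claw": 0},
])

```text
t: 13.2
ee_pos: [0.6021, 0.1262, 0.0456]
tool_rot: [[0.998, 0.055, -0.001], [0.055, -0.998, -0.0], [-0.001, 0.0, -1.0]]
ft_force: [-5.4, -0.1, 9.8]
finger_gap: 0.003
grip_force: 5.1
```

Emit:
servo_tool([
  {"dp": [0,0,0.5],"rot": [0,0,0],"claw": 0},
  {"dp": [0,0,0.5],"rot": [0,0,0],"claw": 0},
  {"dp": [0,0,0.5],"rot": [0,0,0],"claw": 0},
  {"dp": [0,0,0.3],"rot": [0,0,0],"claw": 0},
  {"dp": [0,0,0],"rot": [0,0,0],"claw": 0},
  {"dp": [0,0,0],"rot": [0,0,0],"claw": 0},
  {"dp": [0,0,0],"rot": [0,0,0],"claw": 0},
  {"dp": [0,0,0],"rot": [0,0,0],"claw": 0},
  {"dp": [0,0,0],"rot": [0,0,0],"claw": 0},
  {"dp": [0,0,0],"rot": [0,0,0],"claw": 0},
])

```text
t: 14.2
ee_pos: [0.6021, 0.1262, 0.0453]
tool_rot: [[0.998, 0.055, -0.0], [0.055, -0.998, -0.0], [-0.0, 0.0, -1.0]]
ft_force: [-9.4, -1.2, 26.9]
finger_gap: 0.003
grip_force: 13.2
```

The shim is at its hard stop at the flat height. I'll lift clear and look.

Emit:
servo_tool([
  {"dp": [0,0,-5],"rot": [0,0,0],"claw": 0},
  {"dp": [0,0,-15],"rot": [0,0,0],"claw": 0},
  {"dp": [0,0,-30],"rot": [0,0,0],"claw": 0},
  {"dp": [0,0,-40],"rot": [0,0,0],"claw": 0},
  {"dp": [0,0,-40],"rot": [0,0,0],"claw": 0},
  {"dp": [0,0,-40],"rot": [0,0,0],"claw": 0},
  {"dp": [0,0,-40],"rot": [0,0,0],"claw": 0},
  {"dp": [0,0,-40],"rot": [0,0,0],"claw": 0},
  {"dp": [0,0,0],"rot": [0,0,0],"claw": 0},
  {"dp": [0,0,0],"rot": [0,0,0],"claw": 0},
])

```text
t: 15.2
ee_pos: [0.6024, 0.1263, 0.2944]
tool_rot: [[0.998, 0.055, 0.002], [0.055, -0.998, 0.0], [0.002, -0.0, -1.0]]
ft_force: [-0.4, -0.3, -0.2]
finger_gap: 0.007
grip_force: 0.0
```

```bash
python3 - <<'E'
from h import *
s=ctrl.sense();print(s["t"],s["ee_pos"],s["ft_force"],abs(s["joint_vel"]).max())
p,d=ctrl.capture("side");cv2.imwrite("pics/s3.png",cv2.resize(p[140:290,180:380],None,fx=4,fy=4,interpolation=cv2.INTER_CUBIC))
E
```

```text
15.2 [0.6023518  0.12632373 0.29438397] [-0.35446452 -0.30378658 -0.21041592] 1.9476922899719018
```

View pics/s3.png

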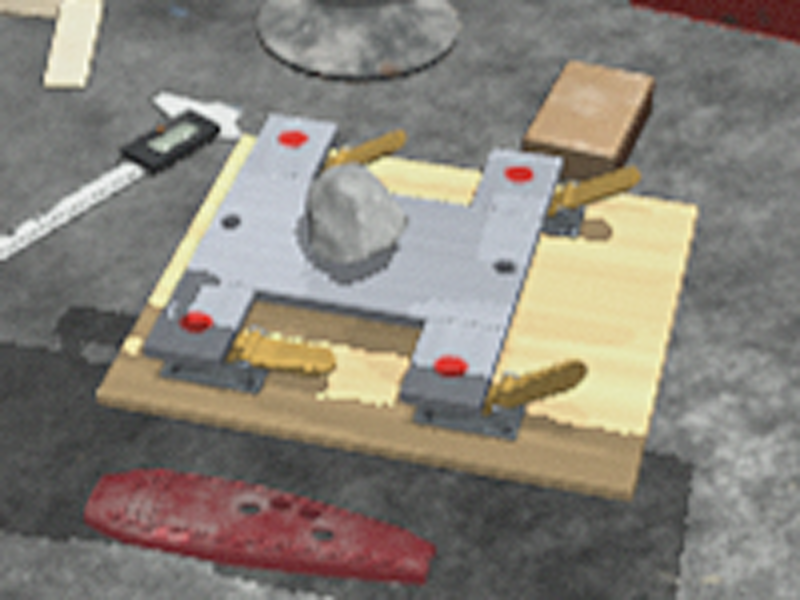

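The shim at the far left ear lies flat, with its end at (330,360), and the other three stand. The plate, stone, sheath and sanding block are where they were.

```bash
python3 -c "
from rig import ctrl
print(ctrl.sign_off())"
```

```text
the job is handed in; nothing more can be done
None
```

The job is handed in. Ear 3 (far left) is the one that rocks: I pushed it right down, then pressed its shim flat. The other three shims are still standing, nothing else moved in the last picture, and the arm is clear. I didn't press ear 4, since the rocking ear was already found.

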